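Clamp a saw-table roller in its V-block fixture

TASK

Take the edge roller from the plywood rack and lay it gently in the two V-blocks of the blue fixture so that it lies centred, slid along the V until its end bears lightly on the sprung foot of the red end stop. Then swing the strap over and press its orange bar down gently until the strap's foot is firmly sprung against the roller and the strap holds it by itself. The screws of the stop and the strap are left at a different setting every time, so find both contacts by feel, and leave the can, wrench, offcut and jar where they are.

Things in the scene. Friction and masses are not known exactly. Their poses are not given: they have to be found in the camera images.
- roller: Loose edge roller, 0.36 to 0.59 kg: steel shaft 24 mm in diameter, 180 mm long, with a grey plastic sleeve 36 mm in diameter, 70 mm long around its middle. Origin at the middle of its axis; its y axis runs along the shaft (same either way round). It starts in the plywood rack, level along the rack's y axis, axis 40 mm above the table. Grip it across the sleeve from above.
- rack: Fixed plywood rack: base 90 x 160 mm, 10 mm thick. The shaft rests in two notched cheeks, 16 mm wide, 42 mm tall, centred 66 mm either side of the middle along its y axis; the sleeve hangs free between them. Origin under its centre on the table.
- fixture: Fixed blue plate, x -60 to 115, y -112 to 138 mm, 12 mm thick. Two steel V-blocks at y = -66 and +66 mm, 20 mm wide, tops at z = 64 mm, 90 degree V's 40 mm across; 112 mm free between them. Origin on the table under the middle of the V axis, which runs along y; a seated roller's axis is at x = 0, z = 60 mm. Red stop at the +y end; strap hinge posts at x = 85 mm, 110 mm tall.
- stop: Red bracket fixed at the fixture's y = +120 mm, with a screw along the V axis that carries a black foot, 18 mm in diameter, facing the roller's end. Origin on the V axis (z = 60 mm), mid-thickness (14 mm). The foot's face stands 24 to 36 mm from it towards -y of the fixture (unknown setting), so a roller touching it has its middle at y = -6 to +6 mm.
- stop_axis (a point): Same point as the stop's origin. The stop's foot is sprung: 2.5 N per mm, 6 mm of travel. About 3 to 6 N on it is right, over 14 N is too much. Friction in the V keeps a pushed roller against it when let go.
- strap: Aluminium clamp strap, 26 mm wide, 8 mm thick. Origin on its hinge axis, which runs along the fixture's y axis. It starts open, pointing up and leaning 0.13 to 0.38 rad past upright, away from the V (to +x of the fixture); closed it lies level over the roller's middle, pointing to -x. The hinge is stiff and stays where it is put: moving the strap takes about 3 to 5 N at the orange bar.
- strap_pad (a point): Point in the strap, mid-thickness, 85 mm from the hinge: over the roller's axis when closed. A screw here (brass head on top) carries a black foot, 20 mm in diameter, whose face stands 17 to 27 mm below this point (unknown setting), so it meets the sleeve with the strap level, give or take 0.1 rad. The foot is sprung: 4 N per mm, 6 mm of travel.
- strap_hinge (a point): Point on the strap's hinge axis, middle of the strap: x = 85, y = 0, z = 100 mm in the fixture's frame.
- strap_bar (a point): Middle of the orange cross bar at the strap's free end: 12 mm in diameter, 76 mm long along the fixture's y axis, 140 mm from the hinge axis. Push it over from behind, then press down from above. 8 to 12 N down on the bar puts about 6 to 14 N on the roller, which is right; some 5 to 9 N stays when let go. Over 22 N on the roller is too much.
- spray_can: Bystander: yellow-labelled can 54 mm in diameter, 150 mm tall, standing loose. Origin under its centre.
- wrench: Bystander: loose wrench 170 mm long, lying on the table. Origin under its middle.
- offcut: Bystander: loose plywood offcut 100 x 70 x 36 mm. Origin under its centre.
- grease_jar: Bystander: jar with blue cap, 64 mm in diameter, 75 mm tall, loose. Origin under its centre.
There are look-alikes about, which are no part of the job. What is meant by the roller is not black, green or turquoise, and is the smaller of those in its own colour.

How it is judged (in metres and radians):
On the way:
1. the roller lies centred in both V-blocks with its end bearing on the stop's foot, the strap still open (x of roller in the frame of fixture between -0.0025 and 0.0025 m and z of roller in the frame of fixture between 0.0575 and 0.0625 m and angle between the y axis of roller and the y axis of fixture, either way round below 0.04 rad and contact force between roller and stop above 0.4 N and height (world z) of strap_bar above 0.15 m), for 0.2 s.
At the end, for the whole second after the job is handed in: The roller lies still in both V-blocks, its axis within 2.5 mm of the V axis sideways and in height and within 0.04 rad of its direction, its end bearing on the stop's foot (over 0.4 N), and the strap, let go, presses on it with more than 3 N (x of roller in the frame of fixture between -0.0025 and 0.0025 m and z of roller in the frame of fixture between 0.0575 and 0.0625 m and angle between the y axis of roller and the y axis of fixture, either way round below 0.04 rad and contact force between roller and stop above 0.4 N and contact force between roller and strap above 3 N and linear speed of roller below 0.01 m/s); the robot touches nothing.
It fails at once if the stop is pushed with more than 15 N (contact force between roller and stop above 15 N).
It fails at once if the strap presses the roller with more than 24 N (contact force between roller and strap above 24 N).
It fails at once if the roller is dropped or rammed into the fixture (over 80 N) (contact force between roller and fixture above 80 N).
It fails at once if the can, wrench, offcut or jar is moved more than 20 mm (distance of any of spray_can, wrench, offcut, grease_jar from where it was at the start of the episode above 0.02 m).
It also fails if it takes over 72 s, if anything falls off the work surface, if the arm or the gripper's body presses on something with over 40 N, if the wrist force passes 120 N, or if a joint passes its speed limit or range.

ROBOT

A 6-joint arm with a two-finger parallel gripper is mounted at the origin on the work surface. World frame = base frame: x ahead of the robot, y to its left, z up, the work surface at z = 0. Lengths are in mm, angles in degrees, forces in N, time in s.
With the tool pointing down it reaches from about 350 to 850 mm from the base axis. Payload 8.1 kg.
Tool frame: the origin (TCP) lies between the finger pads; the fingertips stand 22 mm ahead of it and the grasp point (between the pads) lies 3 mm ahead of it; z points along the fingers, y is the line along which they close (so a half turn about z gives the same grasp; the last joint's range is limited). The gripper opens to 85 mm and grips with 20 to 120 N. Pads are 22 mm wide; open, the fingers measure 114 mm over their backs; the gripper's body (76 mm by 85 mm) begins 54 mm behind the grasp point. The pads swing forward as they close: fully open they stand 13 mm farther back than shut.
Start: joints at [70.737, 7.471, 85.268, -0, 87.261, -4.893], TCP at [148.885, 581.239, 253.292] pointing down, gripper open.
Joint ranges: [-169.43, 169.43], [-51.17, 129.36], [1.28, 143.12], [-76.62, 256.62], [0, 156.53], [-152.29, 152.29]. Speed limits (degrees/s): [136.94, 136.94, 159.86, 180, 180, 180].

INTERFACE

Orientations are given as [roll, pitch, yaw] about the fixed x, y, z axes, in that order (R = Rz(yaw) Ry(pitch) Rx(roll)).
In Python, from bench import r, vision gives the robot as it stands.
- The arm moves only by the tool step_arm, never from a script. Its argument "targets" is a list that holds one entry, the list of rows, each a list of 6 numbers: the shift along the world's x, y, z in mm, then the turn, a rotation vector about the world's x, y, z in rad. In form: [[[x, y, z, rx, ry, rz], ...]]. A call has 1 to 12 rows; each row is the pose to reach, as a shift and turn from the pose commanded when the call began; what a row does not reach only later rows make up. A row lasts 1/12 s, in which the tool goes at most 41.7 mm and 7.16 degrees, less where a joint would pass 70% of its speed; a pose out of reach is approached as far as the arm can. A call with a gripper value outside its range is refused whole. "fingers" is the gripper's target within -1 to 1 (shut at 1, half-way at 0, fully open at -1), set as the call begins (left out, the last holds). The fingers move at their own pace and stop on an object; "newtons" is the grip in N (left out, the last holds). Time passes only in rows, so rows that repeat a pose let the fingers close. It gives the time, the measured TCP pose, the force, the opening and the grip force at its end, in the units of the state.
- r.sense(): the state, without advancing time (a new reading comes with each control period).
- vision.snapshot(name): name is "scene" or "top" or "wrist"; returns a dict with "img" (480x640x3 uint8, blue, green, red), "mtx" (3x3 intrinsics, pixels), "eye" and "attitude" of the camera in the world. Camera axes: x right, y up, looking along -z (the intrinsics and any distortion apply to the point x, -y, -z); pixel columns grow to the right and rows downward; lengths in mm; the calibration is good to about 2 mm. A picture is of the moment at which its call begins. There is no depth.
- r.hand_in(): hands the job in; it is judged then, once.
The state is a dict: "time": time; "joint_pos": joint angles; "qd": joint speeds; "joint_efforts": joint torques, N m; "tool_pos": TCP position; "tcp_rot": TCP orientation; "ft_force": force on the tool from outside, world axes, zero at the start; "wrist_torque": the same for the moment, N m; "finger_gap": finger opening in mm; "grip_force": force on a finger pad.
Only numpy, scipy, OpenCV 4.12 (cv2) and the standard library are available. Lean on these libraries where they do the work, as an engineer would, in place of code of your own. Each camera call takes 0.05 s, during which the arm holds its last target. There are 200 camera calls.

## Working session

There is one attempt and no reset: what is moved stays moved. The work goes in short steps, Python scripts to look and compute and a tool call to move; the robot and the scene stay as the last step left them, time stands still between calls to the robot, and variables do not carry over. Pictures are saved under pics/ and viewed, at most 10 in all, crops included, and the job is handed in when it is done.

Besides the shell and the picture viewer there is one more tool, called after "Request:" as name([rows], argument=value, ...), one row to a line, values as JSON. step_arm: Moves the arm, as the interface text tells. Its arguments: {"type":"object","properties":{"targets":{"type":"array"},"fingers":{"type":"number"},"newtons":{"type":"number"}},"required":["targets"]}

```bash
mkdir -p pics; ls; cat > h.py <<'E'
import numpy as np, cv2
from bench import r, vision
def snap(n,f):
    s=vision.snapshot(n); cv2.imwrite('pics/'+f,s['img']); np.savez('pics/'+f+'.npz',**{k:np.array(v) for k,v in s.items() if k!='img'}); return s
E
python3 - <<'E'
from h import *
for n in ('top','scene'):
    s=snap(n,n+'1.png'); print(n,{k:v for k,v in s.items() if k!='img'})
print(r.sense())
E
```

```text
pics
top {'mtx': array([[480.36463605,   0.        , 317.22868943],
       [  0.        , 480.36463605, 245.27241426],
       [  0.        ,   0.        ,   1.        ]]), 'eye': array([ 353.04890217,  -92.06326211, 1328.51782338]), 'attitude': array([  9.48432497,  -0.42097878, -90.55779243])}
scene {'mtx': array([[610.02878677,   0.        , 314.94144508],
       [  0.        , 610.02878677, 237.60174238],
       [  0.        ,   0.        ,   1.        ]]), 'eye': array([1343.92497577,  251.7570577 , 1565.1438052 ]), 'attitude': array([ 30.91696868,   0.7984612 , 112.44724795])}
{'time': 0.1, 'joint_pos': array([ 7.07393175e+01,  7.51112581e+00,  8.53242106e+01, -4.52878886e-04,
        8.72606336e+01, -4.89431610e+00]), 'qd': array([ 0.07511487, -0.081059  , -0.19116854,  0.05256686, -0.0791079 ,
       -0.0089389 ]), 'joint_efforts': array([-5.00085189e-04, -5.70955646e+01, -5.01941085e+01, -3.37928213e-04,
        8.32184160e-03, -3.77226945e-05]), 'tool_pos': array([148.71404194, 580.80269085, 252.33447437]), 'tcp_rot': array([-1.79904341e+02, -7.73729664e-03,  1.65633649e+02]), 'ft_force': array([-0.18803138, -0.34415181, -0.71559901]), 'wrist_torque': array([ 0.01020545, -0.03516644,  0.00896961]), 'grip_force': 0.0, 'finger_gap': 85.00004938658799}
```

View pics/top1.png

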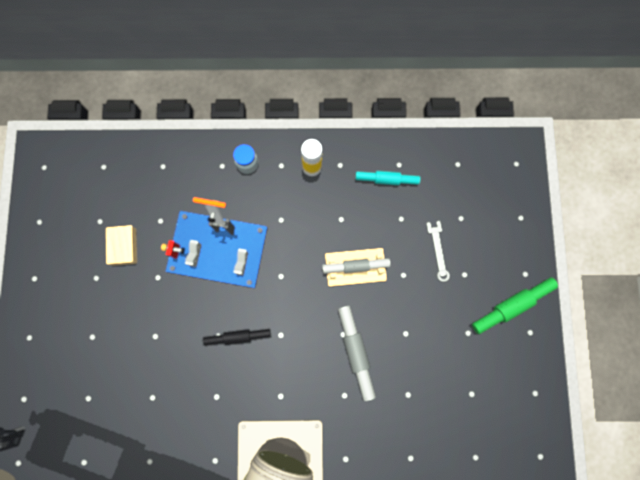

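View pics/scene1.png

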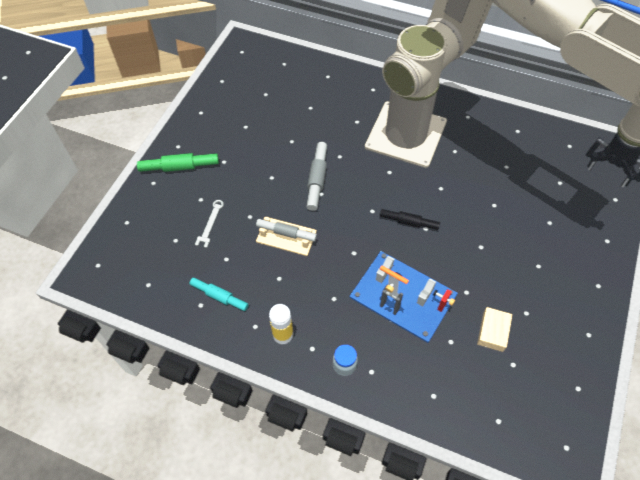

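The top view shows the grey roller in the plywood rack at (356,266). The blue fixture is centred near (217,248), with the red stop at its left (172,248) and the open strap's orange bar at (209,202). The can is at (312,157) and the jar at (245,158). The scene view agrees. Next I'll measure the plate and the rack in metric terms.

```bash
cat >> h.py <<'E'
from scipy.spatial.transform import Rotation as Ro
def load(f): 
    d=dict(np.load('pics/'+f+'.npz')); d['img']=cv2.imread('pics/'+f); return d
def rot(s): return Ro.from_euler('xyz',s['attitude'],degrees=True).as_matrix()
def proj(s,P):
    c=(np.atleast_2d(P)-s['eye'])@rot(s); c=c*[1,-1,-1]; u=c@s['mtx'].T; return u[:,:2]/u[:,2:]
def unproj(s,uv,z):
    uv=np.atleast_2d(uv).astype(float); c=np.c_[uv,np.ones(len(uv))]@np.linalg.inv(s['mtx']).T
    d=(c*[1,-1,-1])@rot(s).T; return s['eye']+d*((z-s['eye'][2])/d[:,2])[:,None]
def mask(s,lo,hi,box=None):
    m=cv2.inRange(cv2.cvtColor(s['img'],cv2.COLOR_BGR2HSV),np.array(lo),np.array(hi))
    if box: b=np.zeros_like(m); x0,y0,x1,y1=box; b[y0:y1,x0:x1]=255; m&=b
    return m
def rect(s,m,z):
    v,u=np.nonzero(cv2.morphologyEx(m,cv2.MORPH_OPEN,np.ones((3,3))))
    P=unproj(s,np.c_[u,v],z)[:,:2].astype(np.float32); return cv2.minAreaRect(P)
E
python3 - <<'E'
from h import *
for n,bf,br in (('top1.png',(150,200,280,300),(320,240,395,295)),('scene1.png',(340,240,470,345),(250,210,325,260))):
    s=load(n)
    print(n,'plate',rect(s,mask(s,(100,150,60),(125,255,255),bf),12))
    m=mask(s,(12,50,100),(30,255,255),br); print('rack',rect(s,m,10))
    m=mask(s,(5,200,150),(14,255,255),bf); v,u=np.nonzero(m); print('orange',len(u),u.mean(),v.mean())
    m=mask(s,(0,200,80),(4,255,255),bf); v,u=np.nonzero(m); print('red',len(u),u.mean(),v.mean(), unproj(s,[[u.mean(),v.mean()]],65))
s=load('top1.png'); print('roller',unproj(s,[[323.5,269],[389.5,263],[356,266]],42))
print('can,jar',unproj(s,[[312,150],[245,155]],150),unproj(s,[[245,155]],75))
E
```

```text
top1.png plate ((566.2057495117188, 175.3831329345703), (248.28111267089844, 173.48757934570312), 79.20692443847656)
rack ((511.3421936035156, -204.5760498046875), (56.84016036987305, 152.01304626464844), 4.4582319259643555)
orange 7 205.57142857142858 203.14285714285714
red 73 170.84931506849315 249.0 [[557.30632029 285.67821762  65.        ]]
scene1.png plate ((571.909423828125, 176.84695434570312), (248.0697784423828, 175.3538818359375), 79.23969268798828)
rack ((525.7689208984375, -206.60342407226562), (28.42034149169922, 163.7184600830078), 5.249670505523682)
orange 0 nan nan
red 1 440.0 308.0 [[599.12736992 283.16192111  65.        ]]
roller [[ 502.9448554  -119.86848982   42.        ]
 [ 517.66130035 -298.39423135   42.        ]
 [ 510.30362919 -207.64386914   42.        ]]
can,jar [[798.43075231 -91.60733245 150.        ]
 [786.17817289  80.34843195 150.        ]] [[813.74219836  91.32058426  75.        ]]<stdin>:6: RuntimeWarning: Mean of empty slice.
  ret = ret.dtype.type(ret / rcount)
```

Request:
step_arm([
  [[281,-381,0,0,0,-1.237],[281,-381,0,0,0,-1.237],[281,-381,0,0,0,-1.237],[281,-381,0,0,0,-1.237],[281,-381,0,0,0,-1.237],[281,-381,0,0,0,-1.237],[281,-381,0,0,0,-1.237],[281,-381,0,0,0,-1.237],[281,-381,0,0,0,-1.237],[281,-381,0,0,0,-1.237],[281,-381,0,0,0,-1.237],[281,-381,0,0,0,-1.237]],
], fingers=-1)

```text
time: 1.1
tool_pos: [432.0, 196.1, 253.0]
tcp_rot: [180.0, 0.1, 94.5]
ft_force: [-0.2, 0.9, 0.1]
finger_gap: 85.7
grip_force: 0.0
```

Request:
step_arm([
  [[80,-408,-50,0,0,0],[80,-408,-50,0,0,0],[80,-408,-50,0,0,0],[80,-408,-50,0,0,0],[80,-408,-50,0,0,0],[80,-408,-50,0,0,0],[80,-408,-50,0,0,0],[80,-408,-50,0,0,0],[80,-408,-50,0,0,0],[80,-408,-50,0,0,0],[80,-408,-50,0,0,0],[80,-408,-50,0,0,0]],
])

```text
time: 2.1
tool_pos: [509.1, -209.9, 201.8]
tcp_rot: [-179.9, -0.1, 94.5]
ft_force: [-0.7, 0.3, 0.4]
finger_gap: 85.4
grip_force: 0.0
```

```bash
python3 - <<'E'
from h import *
s=snap('wrist','w1.png'); print(s['eye'],s['attitude'],s['mtx'])
q=r.sense(); print(q['time'],q['tool_pos'],q['tcp_rot'],q['joint_pos'],q['ft_force'])
E
```

```text
[ 504.06785344 -139.697014    322.06228827] [-16.07096306   0.13912079   4.55469689] [[415.37099801   0.         321.18084937]
 [  0.         415.37099801 232.46743658]
 [  0.           0.           1.        ]]
2.15 [ 509.28039528 -208.31157239  202.30385375] [-1.79907533e+02 -7.83726369e-02  9.46336345e+01] [-2.75958670e+01  1.57417838e+00  9.68445595e+01  1.71626243e-02
  8.17012793e+01 -3.22320596e+01] [ 1.09684627 -0.15322797 -0.4609299 ]
```

View pics/w1.png

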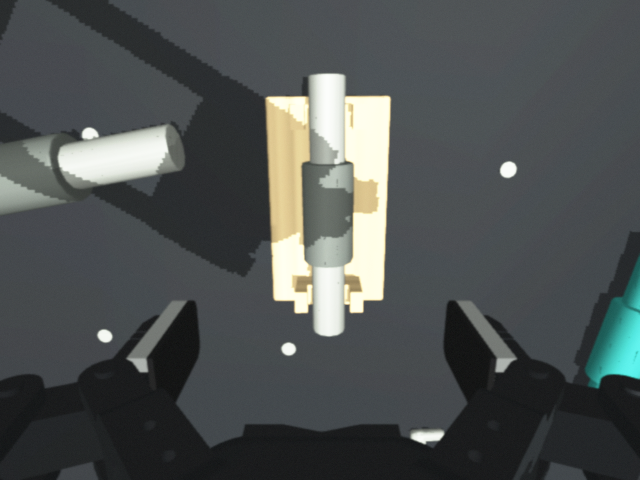

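The wrist view shows the roller from (327,75) to (328,333), with its sleeve spanning rows 162–265 and columns 303–353.

```bash
python3 - <<'E'
from h import *
s=load('w1.png')
P=unproj(s,[[327,77],[328.5,330],[328,162],[328,265],[303,213],[353,213],[266,97],[390,97],[273,300],[384,300]],40); print(P.round(1))
print(unproj(s,[[328,162],[328,265]],56).mean(0).round(1))
E
```

```text
[[ 505.3 -117.6   40. ]
 [ 521.5 -297.    40. ]
 [ 510.5 -171.1   40. ]
 [ 516.7 -244.8   40. ]
 [ 496.1 -207.7   40. ]
 [ 530.8 -204.9   40. ]
 [ 467.1 -132.8   40. ]
 [ 546.9 -126.4   40. ]
 [ 478.4 -275.6   40. ]
 [ 560.4 -268.9   40. ]]
[ 513.1 -204.1   56. ]
```

Request:
step_arm([
  [[4,1,-35,0,0,0.01],[4,1,-70,0,0,0.01],[4,1,-100,0,0,0.01],[4,1,-120,0,0,0.01],[4,1,-135,0,0,0.01],[4,1,-148,0,0,0.01],[4,1,-158,0,0,0.01],[4,1,-158,0,0,0.01]],
])

```text
time: 2.82
tool_pos: [512.8, -205.2, 43.4]
tcp_rot: [-179.9, -0.1, 95.4]
ft_force: [0.5, -0.3, -0.2]
finger_gap: 85.5
grip_force: 0.0
```

Request:
step_arm([
  [[0,0,0,0,0,0],[0,0,0,0,0,0],[0,0,0,0,0,0],[0,0,0,0,0,0],[0,0,0,0,0,0],[0,0,0,0,0,0],[0,0,0,0,0,0],[0,0,0,0,0,0]],
], fingers=1, newtons=40)

```text
time: 3.48
tool_pos: [514.7, -207.2, 46.5]
tcp_rot: [179.9, 0.1, 95.3]
ft_force: [-1.1, 0.4, 6.4]
finger_gap: 34.7
grip_force: 39.4
```

Request:
step_arm([
  [[0,0,8,0,0,0],[0,0,25,0,0,0],[0,0,50,0,0,0],[0,0,85,0,0,0],[-5,35,120,0,0,-0.05],[-10,70,140,0,0,-0.1],[-15,105,160,0,0,-0.15],[-20,140,175,0,0,-0.2],[-25,180,190,0,0,-0.25],[-35,220,195,0,0,-0.281],[-40,260,195,0,0,-0.281],[-45,300,195,0,0,-0.281]],
])

```text
time: 4.48
tool_pos: [468.1, 94.1, 241.2]
tcp_rot: [179.9, -0.0, 79.2]
ft_force: [0.7, 0.3, -4.7]
finger_gap: 34.4
grip_force: 40.9
```

Request:
step_arm([
  [[-5,35,0,0,0,0],[-10,65,0,0,0,0],[-14,90,0,0,0,0],[-15,102,0,0,0,0],[-15,102,0,0,0,0],[-15,102,0,0,0,0]],
])

```text
time: 4.98
tool_pos: [453.6, 194.4, 240.0]
tcp_rot: [-180.0, 0.1, 79.3]
ft_force: [0.7, -0.6, -4.3]
finger_gap: 34.3
grip_force: 40.9
```

```bash
python3 - <<'E'
from h import *
s=snap('wrist','w2.png'); print(s['eye'],s['attitude'])
q=r.sense(); print(q['time'],q['tool_pos'],q['tcp_rot'],q['ft_force'],q['wrist_torque'],q['finger_gap'])
print(rect(s,mask(s,(100,150,60),(125,255,255)),12))
E
```

```text
[467.04717954 263.79829941 360.01092643] [-16.19914008   0.05076401 -10.67189099]
5.0333 [453.83830355 193.76336978 239.98188847] [-1.79968540e+02  6.03730262e-02  7.92422389e+01] [-0.16149178 -0.26857301 -3.91920231] [-0.04917222 -0.00694166  0.01521678] 34.78189932370547
((570.077392578125, 177.30030822753906), (247.82347106933594, 168.38766479492188), 79.27064514160156)
```

View pics/w2.png

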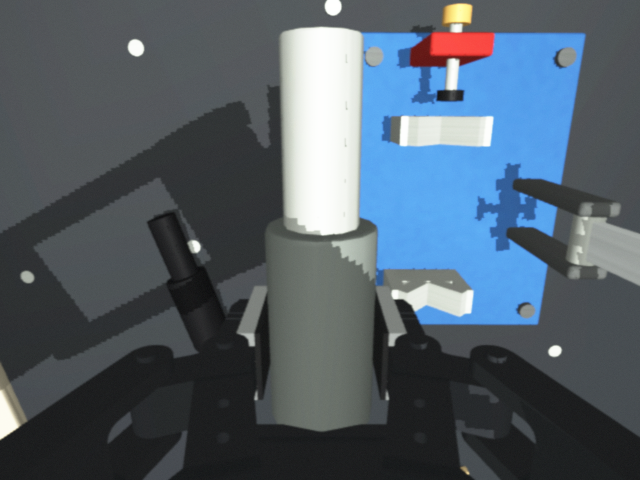

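The wrist view shows the roller gripped straight, with its shaft end at (321,30) and the sleeve's end at row about 225. The fixture lies to its right: plate corners at (584,33) and (537,324), stop foot at (450,96), V-blocks near rows 131 and 290, and strap hinge near (590,235).

```bash
python3 - <<'E'
from h import *
s=load('w2.png')
A=unproj(s,[[584.5,33],[537.5,324.5],[372,33]],12); print(A.round(1))
y=(A[0]-A[1])[:2]; L=np.linalg.norm(y); y/=L; x=np.array([y[1],-y[0]])
print('yaw',np.degrees(np.arctan2(x[1],x[0])),L)
o1=A[0][:2]-115*x-138*y; o2=A[1][:2]-115*x+112*y; o=(o1+o2)/2; print('origin',o1,o2)
F=lambda P:np.c_[(P[:,:2]-o)@x,(P[:,:2]-o)@y]
print('foot z60',F(unproj(s,[[450,95],[452,75],[450,101]],60)).round(1))
print('Vblock far corners z64',F(unproj(s,[[402,117],[493,117],[493,146],[402,146]],64)).round(1))
print('Vvalley near', F(unproj(s,[[428,283],[428,307]],44)).round(1))
for P in ([0,0,60],[0,66,64],[0,-66,64],[0,-56,44],[115,-112,12],[-60,138,12],[20,56,64],[-20,56,64]): 
    print(P,proj(s,np.r_[o+P[0]*x+P[1]*y,P[2]]).round(0))
q=np.array([453.84,193.76]); yr=np.radians(79.24); t=np.array([np.cos(yr),np.sin(yr)]); n=np.array([t[1],-t[0]])
for nm,uv,z in (('end',[[281,38],[362,38],[321,30]],237),('sleeve',[[266,236],[377,236],[321,222]],237)):
    P=unproj(s,uv,z)[:,:2]-q; print(nm,np.c_[P@n,P@t].round(1))
print('tool in fix',F(np.array([[*q,0]])))
E
```

```text
[[675.5 283.4  12. ]
 [629.6  39.4  12. ]
 [515.7 313.6  12. ]]
yaw -10.647859871561446 248.27793612146564
origin [536.97240802 169.06950892] [537.2905978  170.76192118]
foot z60 [[  1.9  90.3]
 [  2.1 103.2]
 [  2.2  86.4]]
Vblock far corners z64 [[-31.   75.9]
 [ 31.5  75.8]
 [ 33.7  56.3]
 [-29.9  56.3]]
Vvalley near [[  1.1 -55.7]
 [  2.7 -77.4]]
[0, 0, 60] [[437. 222.]]
[0, 66, 64] [[446. 132.]]
[0, -66, 64] [[432. 305.]]
[0, -56, 44] [[427. 283.]]
[115, -112, 12] [[537. 325.]]
[-60, 138, 12] [[356.  32.]]
[20, 56, 64] [[473. 146.]]
[-20, 56, 64] [[416. 146.]]
end [[-11.1  90.5]
 [ 10.8  90.5]
 [ -0.3  92.5]]
sleeve [[-17.2  34.4]
 [ 17.1  34.4]
 [ -0.2  38.9]]
tool in fix [[-86.26310005   8.04375228]]
```

Request:
step_arm([
  [[30,-13,-10,0,0,0],[60,-27,-20,0,0,0],[82,-36.5,-50,0,0,0],[82.4,-36.5,-85,0,0,0],[82.4,-36.5,-115,0,0,0],[82.4,-36.5,-135,0,0,0],[82.4,-36.5,-150,0,0,0],[82.4,-36.5,-160,0,0,0],[82.4,-36.5,-166,0,0,0],[82.4,-36.5,-168,0,0,0],[82.4,-36.5,-168,0,0,0],[82.4,-36.5,-168,0,0,0]],
])

```text
time: 6.03
tool_pos: [537.3, 157.9, 73.6]
tcp_rot: [179.9, -0.0, 79.2]
ft_force: [0.8, -0.7, -3.8]
finger_gap: 34.7
grip_force: 41.5
```

```bash
python3 - <<'E'
from h import *
s=snap('wrist','w3.png'); 
q=r.sense(); print(q['time'],q['tool_pos'],q['tcp_rot'],q['ft_force'],q['wrist_torque'],q['finger_gap'])
s=snap('top','t3.png'); cv2.imwrite('pics/t3c.png',cv2.resize(s['img'][180:310,140:300],None,fx=4.5,fy=4.5,interpolation=cv2.INTER_CUBIC))
E
```

```text
6.0833 [537.44144983 158.05485796  73.76816151] [ 1.79875579e+02 -4.73814359e-02  7.92224796e+01] [ 0.65075217  0.51504858 -5.31348117] [-0.03974169  0.01139544  0.04878182] 34.75370788045609
```

View pics/w3.png

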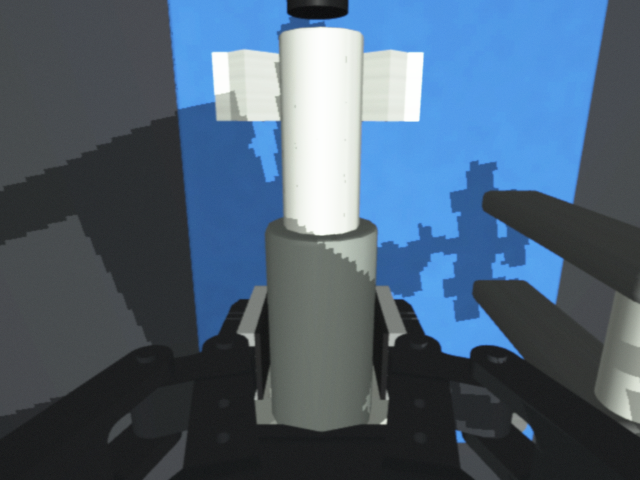

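The wrist view shows the roller over the V's. The V-block spans columns 213–423 (centre 318), the foot is at column 317 and the roller at column 321, so it sits about 1 mm too far to +x. I'll correct that and lower it by feel.

Request:
step_arm([
  [[-0.9,0.2,-1,0,0,0],[-0.9,0.2,-3,0,0,0],[-0.9,0.2,-4.5,0,0,0],[-0.9,0.2,-5.5,0,0,0],[-0.9,0.2,-5.5,0,0,0],[-0.9,0.2,-5.5,0,0,0]],
])

```text
time: 6.63
tool_pos: [535.8, 158.2, 67.0]
tcp_rot: [180.0, -0.0, 79.2]
ft_force: [1.4, -0.4, -2.9]
finger_gap: 34.6
grip_force: 41.7
```

Request:
step_arm([
  [[0,0,-0.5,0,0,0],[0,0,-1,0,0,0],[0,0,-1,0,0,0],[0,0,-1,0,0,0]],
])

```text
time: 6.97
tool_pos: [536.1, 158.2, 66.6]
tcp_rot: [179.9, -0.0, 79.2]
ft_force: [-0.2, -0.8, 5.4]
finger_gap: 34.6
grip_force: 42.5
```

Request:
step_arm([
  [[0,0,0.5,0,0,0],[0.19,0.98,0.5,0,0,0],[0.37,1.97,0.5,0,0,0],[0.37,1.97,0.5,0,0,0],[0.37,1.97,0.5,0,0,0]],
])

```text
time: 7.38
tool_pos: [536.3, 159.5, 66.6]
tcp_rot: [179.9, 0.0, 79.2]
ft_force: [1.4, -5.0, 3.9]
finger_gap: 34.8
grip_force: 42.2
```

Request:
step_arm([
  [[0.19,0.98,0,0,0,0],[0.28,1.48,0,0,0,0],[0.28,1.48,0,0,0,0],[0.28,1.48,0,0,0,0]],
])

```text
time: 7.72
tool_pos: [536.6, 160.9, 66.6]
tcp_rot: [180.0, 0.1, 79.2]
ft_force: [0.6, -4.7, 2.3]
finger_gap: 34.7
grip_force: 42.3
```

Request:
step_arm([
  [[0,0,0.5,0,0,0],[0.19,0.98,0.5,0,0,0],[0.28,1.48,0.5,0,0,0],[0.28,1.48,0.5,0,0,0],[0.28,1.48,0.5,0,0,0]],
])

```text
time: 8.13
tool_pos: [536.8, 163.0, 66.8]
tcp_rot: [180.0, 0.0, 79.2]
ft_force: [4.0, -3.8, -0.3]
finger_gap: 34.8
grip_force: 42.0
```

Request:
step_arm([
  [[0.1,0.5,0,0,0,0],[0.19,0.98,0,0,0,0],[0.19,0.98,0,0,0,0],[0.19,0.98,0,0,0,0]],
])

```text
time: 8.47
tool_pos: [537.0, 164.0, 66.8]
tcp_rot: [180.0, 0.0, 79.2]
ft_force: [4.1, -3.6, -0.8]
finger_gap: 34.6
grip_force: 42.0
```

Request:
step_arm([
  [[0.4,-0.1,0,0,0,0],[0.5,0.4,0,0,0,0],[0.6,0.9,0,0,0,0],[0.6,0.9,0,0,0,0],[0.6,0.9,0,0,0,0]],
])

```text
time: 8.88
tool_pos: [537.2, 165.0, 66.7]
tcp_rot: [180.0, 0.0, 79.2]
ft_force: [2.8, -3.3, 0.0]
finger_gap: 34.7
grip_force: 42.0
```

Request:
step_arm([
  [[0.1,0.5,0,0,0,0],[0.19,0.98,0,0,0,0],[0.19,0.98,0,0,0,0],[0.19,0.98,0,0,0,0]],
])

```text
time: 9.22
tool_pos: [537.4, 165.7, 66.7]
tcp_rot: [-180.0, 0.0, 79.2]
ft_force: [3.3, -4.0, -0.3]
finger_gap: 34.6
grip_force: 42.0
```

Request:
step_arm([
  [[0.5,-0.1,0,0,0,0],[0.6,0.4,0,0,0,0],[0.7,0.9,0,0,0,0],[0.7,0.9,0,0,0,0],[0.7,0.9,0,0,0,0]],
])

```text
time: 9.63
tool_pos: [537.6, 166.3, 66.7]
tcp_rot: [-179.9, 0.1, 79.2]
ft_force: [0.1, -6.4, 3.3]
finger_gap: 34.4
grip_force: 42.3
```

Request:
step_arm([
  [[0.1,0.5,0,0,0,0],[0.19,0.98,0,0,0,0],[0.19,0.98,0,0,0,0],[0.19,0.98,0,0,0,0]],
])

```text
time: 9.97
tool_pos: [537.7, 167.0, 66.6]
tcp_rot: [-179.9, 0.1, 79.2]
ft_force: [-0.8, -8.7, 4.8]
finger_gap: 34.7
grip_force: 42.3
```

Request:
step_arm([
  [[0,0,0.3,0,0,0],[0,0,0.6,0,0,0],[0,0,0.6,0,0,0],[0,0,0.6,0,0,0]],
])

```text
time: 10.3
tool_pos: [537.7, 167.0, 66.7]
tcp_rot: [-179.9, 0.1, 79.2]
ft_force: [1.7, -7.4, -0.8]
finger_gap: 34.7
grip_force: 41.9
```

```bash
python3 - <<'E'
from h import *
q=r.sense(); print(q['time'],q['tool_pos'],q['tcp_rot'],q['ft_force'],q['wrist_torque'],q['finger_gap'])
s=snap('wrist','w4.png'); cv2.imwrite('pics/w4c.png',cv2.resize(s['img'][0:250,190:450],None,fx=2.3,fy=2.3,interpolation=cv2.INTER_CUBIC))
E
```

```text
10.3 [537.66385377 167.03122196  66.74140856] [-1.79928061e+02  9.24158703e-02  7.92161318e+01] [ 1.67590853 -7.44518983 -0.84560557] [-1.11304693 -0.20712887 -0.12127764] 34.73283498878779
```

View pics/w4c.png

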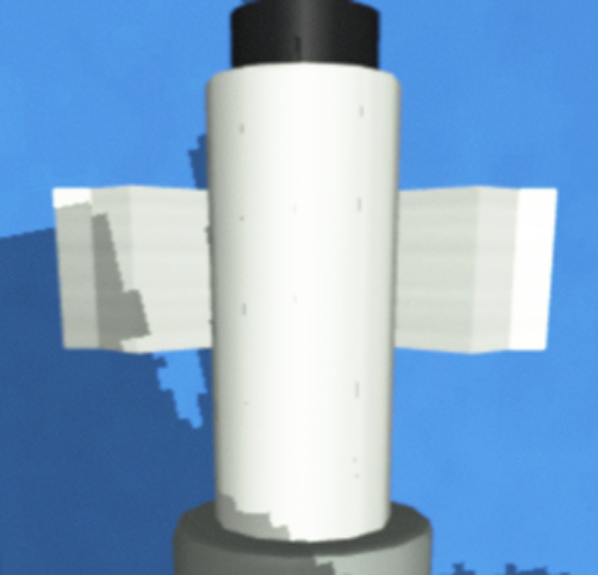

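The crop shows the roller's end against the black foot. The roller (column 303) is centred between the block's edges (54 and 556). I'll seat it and release.

Request:
step_arm([
  [[0,0,-0.5,0,0,0],[0,0,-0.5,0,0,0],[0,0,-0.5,0,0,0]],
])

```text
time: 10.6
tool_pos: [537.7, 167.1, 66.7]
tcp_rot: [-179.9, 0.1, 79.2]
ft_force: [0.0, -7.5, 2.3]
finger_gap: 34.6
grip_force: 42.4
```

Request:
step_arm([
  [[0,0,0,0,0,0],[0,0,0,0,0,0],[0,0,0,0,0,0],[0,0,0,0,0,0],[0,0,0,0,0,0],[0,0,0,0,0,0]],
], fingers=-0.5)

```text
time: 11.1
tool_pos: [538.2, 168.1, 66.8]
tcp_rot: [-180.0, -0.0, 79.2]
ft_force: [0.3, 0.5, 0.6]
finger_gap: 63.8
grip_force: 0.0
```

```bash
python3 - <<'E'
from h import *
q=r.sense(); print(q['time'],q['tool_pos'],q['ft_force'],q['finger_gap'])
s=snap('wrist','w5.png'); cv2.imwrite('pics/w5c.png',cv2.resize(s['img'][0:420,150:490],None,fx=1.4,fy=1.4,interpolation=cv2.INTER_CUBIC))
a=load('w4.png')['img'].astype(int); 
for n,im in (('4',a),('5',s['img'].astype(int))):
    print(n, im[15:45:1,321].mean(1).round().astype(int).tolist(), im[110,270:300].mean(1).astype(int).tolist(), im[110,345:375].mean(1).astype(int).tolist())
E
```

```text
11.1 [538.1792939  168.05626562  66.8363866 ] [0.32400801 0.49950006 0.56274661] 63.831910945262344
4 [78, 78, 75, 77, 76, 75, 76, 78, 76, 78, 78, 106, 188, 242, 251, 253, 253, 253, 253, 253, 253, 253, 253, 253, 253, 253, 253, 253, 253, 253] [227, 227, 227, 228, 227, 227, 227, 227, 227, 224, 196, 143, 126, 141, 160, 170, 176, 180, 187, 190, 194, 201, 204, 209, 214, 218, 222, 225, 229, 231] [239, 239, 239, 238, 235, 232, 229, 228, 227, 227, 225, 221, 219, 213, 199, 177, 160, 175, 204, 214, 214, 212, 214, 213, 212, 213, 214, 215, 215, 215]
5 [78, 78, 82, 80, 80, 80, 81, 79, 79, 82, 82, 80, 79, 82, 81, 80, 81, 82, 81, 83, 82, 83, 87, 134, 217, 244, 250, 252, 252, 252] [220, 219, 219, 219, 218, 220, 219, 221, 214, 193, 143, 113, 121, 142, 156, 166, 172, 175, 180, 187, 192, 196, 202, 206, 209, 213, 218, 221, 225, 228] [234, 235, 235, 232, 230, 227, 225, 223, 221, 220, 218, 214, 210, 199, 181, 161, 158, 180, 198, 205, 203, 205, 205, 206, 204, 205, 206, 205, 206, 206]
```

View pics/w5c.png

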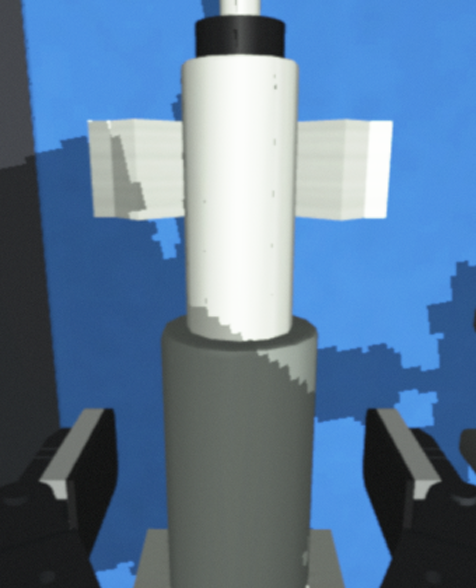

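```bash
python3 - <<'E'
from h import *
a=load('w5.png'); im=a['img']
for c in (300,310,321,332,342): print(c,im[30:44,c].tolist())
print('foot black col',im[0:16,321].mean(1).astype(int).tolist())
print('shadow blue',im[150,262],im[110,170])
b=load('w3.png')['img']; print('w3 gap',b[8:34,321].tolist())
# fixture y of roller end (top edge z=72) in w5, and foot face z~69 in w3
x=np.array([.983,-.185]);y=np.array([.185,.983]);o=np.array([538.6,169.6])
for n,uv,z in (('w3.png',[[318,18]],51),('w3.png',[[318,18]],69),('w3.png',[[321,29]],76),('w4.png',[[321,27]],72),('w5.png',[[321,38.5]],72),('w4.png',[[321,81.5],[321,151.5]],64),('w5.png',[[321,86],[321,155]],64)):
    print(n,z,((unproj(load(n),uv,z)[:,:2]-o)@y).round(2), load(n)['eye'].round(1))
E
```

```text
300 [[31, 29, 28], [29, 27, 26], [29, 28, 27], [33, 31, 30], [31, 29, 28], [30, 29, 29], [31, 29, 27], [31, 28, 28], [42, 43, 41], [108, 114, 110], [188, 198, 193], [218, 226, 222], [223, 230, 226], [226, 232, 229]]
310 [[38, 39, 37], [39, 40, 37], [41, 40, 38], [38, 37, 35], [41, 40, 39], [37, 39, 36], [39, 39, 38], [41, 42, 41], [65, 67, 66], [145, 152, 146], [221, 229, 226], [236, 242, 239], [241, 246, 243], [243, 247, 245]]
321 [[80, 82, 79], [81, 83, 79], [82, 83, 81], [80, 82, 80], [82, 84, 82], [81, 82, 82], [83, 84, 83], [86, 89, 86], [131, 137, 134], [212, 222, 217], [242, 247, 244], [249, 252, 250], [251, 253, 252], [251, 253, 252]]
332 [[44, 43, 44], [45, 43, 44], [45, 44, 43], [45, 44, 42], [43, 42, 43], [42, 42, 42], [44, 42, 42], [45, 44, 43], [71, 73, 71], [156, 166, 160], [234, 240, 236], [246, 249, 247], [247, 250, 249], [247, 250, 248]]
342 [[31, 31, 30], [31, 33, 32], [31, 32, 30], [35, 34, 33], [30, 30, 28], [30, 30, 29], [32, 32, 31], [34, 35, 33], [43, 44, 42], [107, 114, 111], [196, 208, 202], [231, 238, 235], [236, 242, 239], [237, 243, 240]]
foot black col [252, 252, 252, 252, 252, 252, 252, 252, 252, 248, 187, 100, 79, 78, 81, 78]
shadow blue [219 229 225] [75 70 67]
w3 gap [[19, 19, 18], [16, 15, 13], [16, 16, 15], [17, 17, 16], [19, 17, 17], [19, 18, 17], [15, 15, 14], [18, 14, 15], [16, 14, 14], [18, 16, 16], [45, 32, 23], [130, 81, 44], [215, 138, 73], [215, 137, 71], [168, 104, 55], [145, 89, 47], [143, 89, 47], [146, 92, 54], [162, 135, 114], [218, 224, 216], [246, 250, 248], [251, 253, 252], [253, 254, 253], [253, 254, 254], [253, 254, 254], [253, 254, 254]]
w3.png 51 [87.07] [550.6 227.1 193.8]
w3.png 69 [83.5] [550.6 227.1 193.8]
w3.png 76 [79.54] [550.6 227.1 193.8]
w4.png 72 [88.49] [551.3 236.5 186.7]
w5.png 72 [86.97] [551.6 237.3 187. ]
w4.png 64 [76.1  56.89] [551.3 236.5 186.7]
w5.png 64 [76.04 56.97] [551.6 237.3 187. ]
```

The roller slid back about 1.5 mm on release: its end is at y≈87.0, against 88.5 while held. No gap shows, but little force is left on the foot. I'll regrip, push again, and unload the arm before releasing.

Request:
step_arm([
  [[0,0,0,0,0,0],[0,0,0,0,0,0],[0,0,0,0,0,0],[0,0,0,0,0,0],[0,0,0,0,0,0],[0,0,0,0,0,0]],
], fingers=1, newtons=25)

```text
time: 11.65
tool_pos: [538.0, 167.9, 67.0]
tcp_rot: [-180.0, 0.0, 79.2]
ft_force: [-4.7, 0.2, 5.1]
finger_gap: 35.3
grip_force: 25.0
```

Request:
step_arm([
  [[0.1,0.5,0,0,0,0],[0.19,0.98,0,0,0,0],[0.19,0.98,0,0,0,0],[0.19,0.98,0,0,0,0],[0.19,0.98,0,0,0,0]],
])

```text
time: 12.07
tool_pos: [538.0, 168.0, 67.0]
tcp_rot: [-179.9, 0.1, 79.2]
ft_force: [-5.8, -5.2, 7.4]
finger_gap: 35.2
grip_force: 25.3
```

Request:
step_arm([
  [[0.1,0.5,0,0,0,0],[0.14,0.74,0,0,0,0],[0.14,0.74,0,0,0,0],[0.14,0.74,0,0,0,0],[0.14,0.74,0,0,0,0]],
])

```text
time: 12.48
tool_pos: [538.1, 168.1, 67.0]
tcp_rot: [-179.9, 0.2, 79.2]
ft_force: [-6.0, -8.5, 8.7]
finger_gap: 35.2
grip_force: 25.5
```

Request:
step_arm([
  [[-0.4,0.1,0.5,0,0,0],[-0.7,0.1,1.0,0,0,0],[-0.7,0.1,1.0,0,0,0],[-0.7,0.1,1.0,0,0,0],[-0.7,0.1,1.0,0,0,0]],
])

```text
time: 12.9
tool_pos: [537.9, 169.0, 67.4]
tcp_rot: [180.0, 0.1, 79.2]
ft_force: [2.4, -5.5, -3.4]
finger_gap: 35.0
grip_force: 25.4
```

Request:
step_arm([
  [[0.1,0.5,0.3,0,0,0],[0.1,0.74,0.3,0,0,0],[0.1,0.74,0.3,0,0,0],[0.1,0.74,0.3,0,0,0],[0.1,0.74,0.3,0,0,0]],
])

```text
time: 13.32
tool_pos: [537.9, 169.7, 67.5]
tcp_rot: [-180.0, 0.1, 79.2]
ft_force: [1.7, -6.0, -4.1]
finger_gap: 34.8
grip_force: 25.4
```

Request:
step_arm([
  [[0,0,-0.5,0,0,0],[0,0,-1.0,0,0,0],[0,0,-1.0,0,0,0],[0,0,-1.0,0,0,0]],
])

```text
time: 13.65
tool_pos: [538.3, 169.7, 67.1]
tcp_rot: [180.0, 0.1, 79.2]
ft_force: [0.7, -7.5, -1.7]
finger_gap: 35.1
grip_force: 25.8
```

Request:
step_arm([
  [[-0.1,-0.4,0,0,0,0],[-0.15,-0.8,0,0,0,0],[-0.15,-0.8,0,0,0,0],[-0.15,-0.8,0,0,0,0]],
])

```text
time: 13.98
tool_pos: [538.2, 169.4, 67.1]
tcp_rot: [180.0, 0.0, 79.2]
ft_force: [2.2, -4.6, -3.6]
finger_gap: 34.8
grip_force: 25.5
```

Request:
step_arm([
  [[0,0,-0.4,0,0,0],[0,0,-0.8,0,0,0],[0,0,-0.8,0,0,0],[0,0,-0.8,0,0,0]],
])

```text
time: 14.32
tool_pos: [538.2, 169.4, 67.0]
tcp_rot: [180.0, 0.0, 79.2]
ft_force: [-0.1, -4.9, 2.8]
finger_gap: 35.4
grip_force: 26.1
```

Request:
step_arm([
  [[-0.05,-0.3,0,0,0,0],[-0.1,-0.5,0,0,0,0],[-0.1,-0.5,0,0,0,0],[-0.1,-0.5,0,0,0,0]],
])

```text
time: 14.65
tool_pos: [538.2, 169.4, 67.0]
tcp_rot: [179.9, -0.0, 79.2]
ft_force: [0.3, -2.9, 5.8]
finger_gap: 35.1
grip_force: 26.1
```

Request:
step_arm([
  [[-0.06,-0.3,0.2,0,0,0],[-0.12,-0.6,0.4,0,0,0],[-0.12,-0.6,0.4,0,0,0],[-0.12,-0.6,0.4,0,0,0]],
])

```text
time: 14.98
tool_pos: [538.1, 168.9, 67.1]
tcp_rot: [179.9, -0.0, 79.2]
ft_force: [2.7, 0.5, 2.3]
finger_gap: 35.1
grip_force: 25.9
```

```bash
python3 - <<'E'
from h import *
q=r.sense(); print(q['time'],q['tool_pos'],q['ft_force'],q['finger_gap'])
s=snap('wrist','w6.png'); im=s['img']; print(im[15:45,321].mean(1).astype(int).tolist())
E
```

```text
14.9833 [538.10938387 168.87646107  67.07898616] [2.70224223 0.53690668 2.27329767] 35.143062967234656
[80, 81, 78, 78, 82, 82, 80, 82, 79, 78, 78, 77, 76, 77, 79, 75, 78, 77, 78, 78, 79, 79, 100, 179, 241, 250, 252, 253, 253, 253]
```

Request:
step_arm([
  [[0,0,0,0,0,0],[0,0,0,0,0,0],[0,0,0,0,0,0],[0,0,0,0,0,0],[0,0,0,0,0,0],[0,0,0,0,0,0]],
], fingers=-0.5)

```text
time: 15.53
tool_pos: [537.4, 168.5, 66.6]
tcp_rot: [-180.0, 0.0, 79.2]
ft_force: [-0.3, -0.1, 0.4]
finger_gap: 64.1
grip_force: 0.0
```

```bash
python3 - <<'E'
from h import *
q=r.sense(); print(q['time'],q['tool_pos'],q['ft_force'],q['finger_gap'])
s=snap('wrist','w7.png'); print(s['img'][15:45,321].mean(1).astype(int).tolist())
x=np.array([.983,-.185]);y=np.array([.185,.983]);o=np.array([538.6,169.6])
def edges(n):
    d=load(n); g=d['img'].astype(float).mean(2); c=g[20:60,319:324].mean(1); k=np.argmax(c>165); e=20+k-1+(165-c[k-1])/(c[k]-c[k-1])
    yy=((unproj(d,[[321,e]],72)[:,:2]-o)@y)[0]
    # V block edges beside the shaft (columns 390-400)
    g2=np.abs(np.diff(d['img'][60:175,380:395,2].astype(float).mean(1))); a=60+np.argmax(g2[:50]); b=110+np.argmax(g2[50:])
    return n,round(e,2),round(yy,2),((unproj(d,[[387,a],[387,b]],64)[:,:2]-o)@y).round(2),d['eye'].round(1)
for n in ('w4.png','w5.png','w6.png','w7.png'): print(edges(n))
E
```

```text
15.5333 [537.40741416 168.4845387   66.58785176] [-0.306615   -0.07487573  0.43740633] 64.12812843009154
[66, 66, 66, 69, 66, 68, 62, 50, 46, 46, 47, 47, 50, 56, 58, 59, 59, 59, 61, 66, 70, 112, 198, 239, 247, 250, 251, 251, 251, 251]
('w4.png', np.float64(26.79), np.float64(88.53), array([76.45, 56.71]), array([551.3, 236.5, 186.7]))
('w5.png', np.float64(38.4), np.float64(87.0), array([76.27, 56.65]), array([551.6, 237.3, 187. ]))
('w6.png', np.float64(37.85), np.float64(87.93), array([76.26, 56.52]), array([551.4, 238. , 187.2]))
('w7.png', np.float64(36.59), np.float64(87.63), array([76.25, 56.65]), array([550.9, 237.7, 186.7]))
```

Request:
step_arm([
  [[0,0,6,0,0,0],[0,0,20,0,0,0],[0,0,40,0,0,0],[0,0,75,0,0,0],[0,0,115,0,0,0],[0,0,155,0,0,0],[0,0,195,0,0,0],[0,0,233,0,0,0],[0,0,233,0,0,0],[0,0,233,0,0,0]],
])

```text
time: 16.42
tool_pos: [539.2, 168.9, 304.3]
tcp_rot: [179.6, -0.2, 79.2]
ft_force: [0.1, -0.5, -0.6]
finger_gap: 63.7
grip_force: 0.0
```

```bash
python3 - <<'E'
from h import *
from scipy.optimize import minimize_scalar
q=r.sense(); print(q['time'],q['tool_pos'],q['joint_pos'].round(1))
yw=np.radians(-10.7);x=np.array([np.cos(yw),np.sin(yw)]);y=np.array([-x[1],x[0]]);o=np.array([538.6,169.6])
def W(a,b,c): return np.r_[o+a*x+b*y,c]
for n,b in (('top1.png',(180,185,240,220)),('scene1.png',(370,255,420,300))):
    s=load(n); m=mask(s,(5,120,100),(18,255,255),b); v,u=np.nonzero(m); c=np.array([(u.min()+u.max())/2,(v.min()+v.max())/2]); 
    print(n,len(u),c,u.min(),u.max())
    f=lambda a:np.sum((proj(s,W(85+140*np.sin(a),0,100+140*np.cos(a)))[0]-c)**2)
    R=minimize_scalar(f,bounds=(0,.6),method='bounded'); print('lean',R.x,R.fun**.5)
a=R.x
s=snap('wrist','w8.png'); print(s['eye'].round(1)); 
E
```

```text
16.4167 [539.21474922 168.87613539 304.26584857] [12.2  0.7 87.   0.  91.8 23. ]
top1.png 129 [208.5 202. ] 192 225
lean 0.1259584162452126 0.023200262343475758
scene1.png 105 [393.5 278. ] 380 407
lean 0.19999225422806827 1.5065046780585096
[551.8 237.9 424.6]
```

View pics/w8.png

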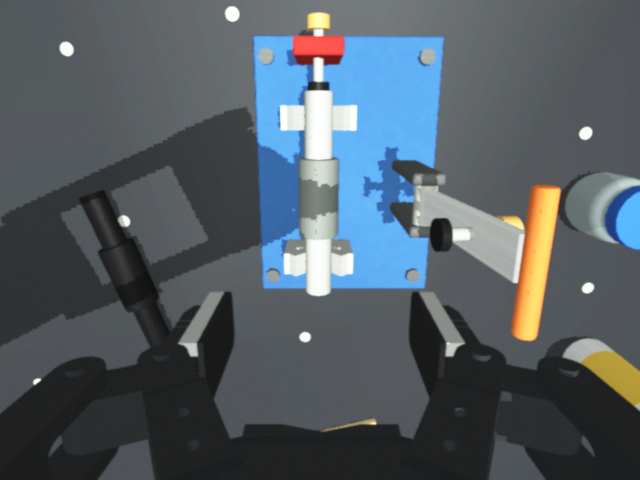

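The roller lies in the V-blocks against the foot, with its end at (318,88). The bar's middle is at (537,263), leaning about 0.15 rad. I'll go behind the bar with the fingers closed.

Request:
step_arm([
  [[0,0,10,0,0,0],[35,-6,10,0,0,0],[70,-13,10,0,0,0],[105,-19,10,0,0,0],[140,-26,10,0,0,0],[152,-28,10,0,0,0],[152,-28,-10,0,0,0],[152,-28,-30,0,0,0],[152,-28,-45,0,0,0],[152,-28,-50,0,0,0],[152,-28,-50,0,0,0]],
], fingers=1, newtons=40)

```text
time: 17.38
tool_pos: [688.0, 140.3, 246.1]
tcp_rot: [-179.7, 0.1, 79.2]
ft_force: [-0.7, -0.2, 0.5]
finger_gap: 0.2
grip_force: 0.0
```

Request:
step_arm([
  [[-5,0.9,0,0,0,0],[-10,1.9,0,0,0,0],[-15,2.8,0,0,0,0],[-20,3.7,0,0,0,0],[-25,4.6,0,0,0,0],[-30,5.6,0,0,0,0]],
])

```text
time: 17.88
tool_pos: [659.2, 146.3, 250.6]
tcp_rot: [179.9, -0.0, 79.2]
ft_force: [-1.0, -0.3, -0.4]
finger_gap: -0.1
grip_force: 0.0
```

```bash
python3 - <<'E'
from h import *
q=r.sense(); print(q['time'],q['tool_pos'],q['ft_force'],q['finger_gap'])
s=snap('wrist','w9.png')
E
```

```text
17.8833 [659.19530505 146.28959048 250.5724718 ] [-1.03995478 -0.3063353  -0.44273981] -0.07660698442635308
```

View pics/w9.png

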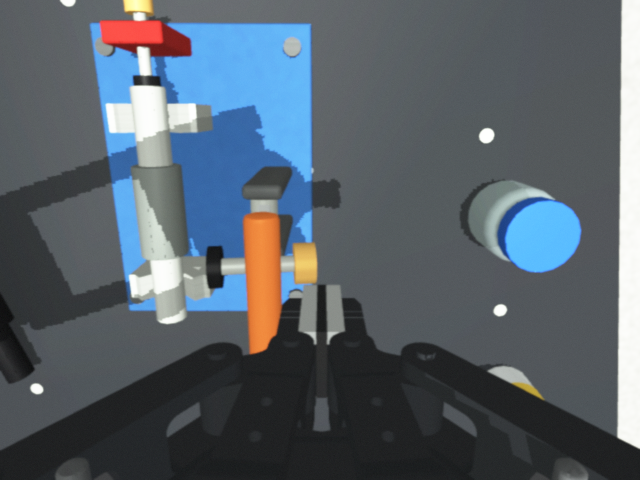

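The wrist view shows the closed fingertips at (322,300), just behind the orange bar (column 262) and about 6 mm from it. Now I'll push the bar over.

Request:
step_arm([
  [[-6,1.1,1,0,0,0],[-12,2.3,2,0,0,0],[-18,3.4,3,0,0,0],[-23.6,4.5,4,0,0,0],[-30,5.7,3.5,0,0,0],[-37,7,3,0,0,0],[-44,8.3,2.5,0,0,0],[-51,9.7,1.5,0,0,0],[-58,11,0,0,0,0]],
])

```text
time: 18.68
tool_pos: [600.9, 157.2, 249.9]
tcp_rot: [180.0, -0.0, 79.2]
ft_force: [3.4, -0.5, 1.4]
finger_gap: 0.1
grip_force: 2.1
```

Request:
step_arm([
  [[-7,1.3,-1,0,0,0],[-13,2.5,-2.5,0,0,0],[-19,3.6,-4,0,0,0],[-27,5.1,-7,0,0,0],[-35,6.6,-11,0,0,0],[-43,8.1,-15,0,0,0],[-48,9.1,-19,0,0,0],[-54,10.2,-24,0,0,0],[-54,10.2,-24,0,0,0]],
])

```text
time: 19.43
tool_pos: [546.0, 167.7, 225.0]
tcp_rot: [-179.9, 0.0, 79.3]
ft_force: [-0.2, 0.4, 1.0]
finger_gap: -0.2
grip_force: 0.4
```

Request:
step_arm([
  [[2,0,10,0,0,0],[2,0,26,0,0,0],[-10,1.8,26,0,0,0],[-20,3.7,24,0,0,0],[-22,4.1,14,0,0,0],[-25,4.7,6,0,0,0],[-29,5.5,-3,0,0,0],[-32.4,6.1,-11,0,0,0],[-37,7,-19,0,0,0],[-42,7.9,-27,0,0,0],[-46.8,8.9,-34,0,0,0]],
])

```text
time: 20.35
tool_pos: [493.0, 178.0, 191.1]
tcp_rot: [-179.0, 0.1, 79.4]
ft_force: [-42.4, 5.9, 26.7]
finger_gap: -0.1
grip_force: 20.9
```

Request:
step_arm([
  [[-3,0.6,-7,0,0,0],[-6,1.1,-14,0,0,0],[-8,1.5,-20,0,0,0],[-10,1.9,-26,0,0,0],[-11,2.1,-31,0,0,0],[-12,2.3,-36,0,0,0],[-12,2.3,-36,0,0,0]],
])

```text
time: 20.93
tool_pos: [478.9, 180.3, 149.7]
tcp_rot: [-178.7, 0.2, 79.4]
ft_force: [-7.7, 1.6, 1.1]
finger_gap: -0.1
grip_force: 1.8
```

```bash
python3 - <<'E'
from h import *
q=r.sense(); print(q['time'],q['tool_pos'],q['ft_force'],q['finger_gap'])
s=snap('scene','s10.png'); w=snap('wrist','w10.png')
a=cv2.resize(s['img'][220:370,320:480],(533,500),interpolation=cv2.INTER_CUBIC)
cv2.imwrite('pics/c10.png',a)
E
```

```text
20.9333 [478.92544203 180.26081687 149.73161204] [-7.70209318  1.60550272  1.06380278] -0.11933106926218717
```

```bash
python3 - <<'E'
import cv2,numpy as np
a=cv2.resize(cv2.imread('pics/s10.png')[230:350,330:470],(350,300),interpolation=cv2.INTER_CUBIC)
w=cv2.resize(cv2.imread('pics/w10.png'),(440,330))
c=np.zeros((330,790,3),np.uint8); c[:300,:350]=a; c[:,350:]=w; cv2.imwrite('pics/c10.png',c)
E
```

```text
(no output)
```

View pics/c10.png

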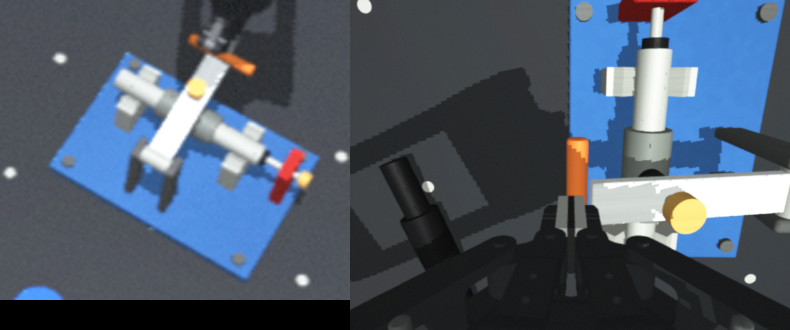

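```bash
python3 - <<'E'
from h import *
yw=np.radians(-10.7);x=np.array([np.cos(yw),np.sin(yw)]);y=np.array([-x[1],x[0]]);o=np.array([538.6,169.6])
W=lambda a,b,c:np.r_[o+a*x+b*y,c]
s=load('w10.png'); print(s['eye'].round(1),s['attitude'].round(1))
m=mask(s,(5,120,80),(18,255,255),(280,150,380,300)); v,u=np.nonzero(m); print('wrist bar u',u.min(),u.max(),'v',v.min(),v.max())
t=load('s10.png'); m2=mask(t,(5,120,80),(18,255,255),(395,230,445,270)); v,u=np.nonzero(m2); print('scene bar u',u.min(),u.max(),'v',v.min(),v.max(), u.mean(),v.mean())
for th in (1.0,1.1,1.2,1.3,1.4,1.5,1.6):
    bx,bz=85-140*np.sin(th),100+140*np.cos(th)
    print(th,round(bx),round(bz),proj(s,[W(bx-6,38,bz),W(bx+6,38,bz)]).round(0).tolist(),'scene ends',proj(t,[W(bx,-38,bz),W(bx,38,bz)]).round(0).tolist())
q=np.array([478.9,180.3])-o; print('tool fix',q@x,q@y)
E
```

```text
[497.9 248.7 271.1] [-16.3   0.8 -10.7]
wrist bar u 314 346 v 200 298
scene bar u 405 431 v 243 268 420.76666666666665 253.1
1.0 -33 176 [[392.0, 249.0], [442.0, 250.0]] scene ends [[405.0, 240.0], [430.0, 253.0]]
1.1 -40 164 [[359.0, 235.0], [404.0, 235.0]] scene ends [[405.0, 240.0], [431.0, 254.0]]
1.2 -45 151 [[337.0, 223.0], [377.0, 223.0]] scene ends [[406.0, 241.0], [431.0, 254.0]]
1.3 -50 137 [[323.0, 212.0], [359.0, 212.0]] scene ends [[406.0, 242.0], [431.0, 256.0]]
1.4 -53 124 [[315.0, 203.0], [348.0, 203.0]] scene ends [[406.0, 244.0], [431.0, 257.0]]
1.5 -55 110 [[312.0, 196.0], [342.0, 196.0]] scene ends [[406.0, 246.0], [430.0, 259.0]]
1.6 -55 96 [[312.0, 189.0], [340.0, 189.0]] scene ends [[405.0, 249.0], [430.0, 262.0]]
tool fix -60.64861673827955 -0.570340015502266
```

The last picture shows the strap nearly closed over the roller, at θ≈1.42, and the roller still on the foot. The fingertips sit a bit in front of the bar's top. I'll lift and recentre over the bar at fixture x≈-54.

Request:
step_arm([
  [[0,0,8,0,0,0],[0,0,20,0,0,0],[0,0,25,0,0,0],[0,0,25,0,0,0],[0,0,25,0,0,0],[0,0,25,0,0,0]],
])

```text
time: 21.53
tool_pos: [489.1, 178.4, 181.0]
tcp_rot: [180.0, -0.0, 79.2]
ft_force: [0.5, 0.3, 0.1]
finger_gap: 0.4
grip_force: 0.0
```

```bash
python3 - <<'E'
from h import *
yw=np.radians(-10.7);x=np.array([np.cos(yw),np.sin(yw)]);y=np.array([-x[1],x[0]]);o=np.array([538.6,169.6])
W=lambda a,b,c:np.r_[o+a*x+b*y,c]
q=r.sense(); p=q['tool_pos'][:2]-o; print(q['time'],q['tool_pos'],q['tcp_rot'],q['ft_force'],'fix',p@x,p@y)
s=snap('wrist','w11.png'); m=mask(s,(5,120,80),(18,255,255),(240,120,450,330)); v,u=np.nonzero(m); print(u.min(),u.max(),v.min(),v.max())
for th in (1.3,1.4,1.45,1.5,1.6):
    bx,bz=85-140*np.sin(th),100+140*np.cos(th); print(th,proj(s,[W(bx-6,38,bz),W(bx+6,38,bz)]).round(0).tolist())
E
```

```text
21.5333 [489.14730295 178.35586006 181.03201036] [ 1.79961677e+02 -1.40439694e-02  7.92069255e+01] [0.52659008 0.27404116 0.06516942] fix -50.21852384969525 -0.5780947461506116
300 449 187 288
1.3 [[306.0, 196.0], [336.0, 195.0]]
1.4 [[300.0, 189.0], [328.0, 189.0]]
1.45 [[299.0, 187.0], [325.0, 187.0]]
1.5 [[298.0, 184.0], [324.0, 184.0]]
1.6 [[299.0, 179.0], [323.0, 179.0]]
```

Request:
step_arm([
  [[-3.7,0.7,-8,0,0,0],[-3.7,0.7,-16,0,0,0],[-3.7,0.7,-23,0,0,0],[-3.7,0.7,-28,0,0,0],[-3.7,0.7,-28,0,0,0],[-3.7,0.7,-28,0,0,0]],
])

```text
time: 22.08
tool_pos: [484.7, 179.1, 152.0]
tcp_rot: [-179.9, 0.0, 79.2]
ft_force: [0.3, 0.5, 0.1]
finger_gap: 0.1
grip_force: 0.0
```

Request:
step_arm([
  [[0,0,-2,0,0,0],[0,0,-4,0,0,0],[0,0,-6,0,0,0],[0,0,-6,0,0,0],[0,0,-6,0,0,0]],
])

```text
time: 22.5
tool_pos: [485.3, 179.2, 146.8]
tcp_rot: [180.0, -0.0, 79.2]
ft_force: [-0.6, 1.2, 0.3]
finger_gap: 0.1
grip_force: 0.0
```

Request:
step_arm([
  [[0,0,-1,0,0,0],[0,0,-2,0,0,0],[0,0,-2,0,0,0],[0,0,-2,0,0,0]],
])

```text
time: 22.83
tool_pos: [485.1, 179.2, 144.7]
tcp_rot: [-180.0, -0.0, 79.2]
ft_force: [-1.1, 0.3, 1.6]
finger_gap: -0.1
grip_force: 0.9
```

Request:
step_arm([
  [[0,0,-1,0,0,0],[0,0,-2,0,0,0],[0,0,-2,0,0,0],[0,0,-2,0,0,0]],
])

```text
time: 23.17
tool_pos: [485.1, 179.2, 142.6]
tcp_rot: [180.0, 0.0, 79.2]
ft_force: [-0.2, 0.4, 0.9]
finger_gap: -0.0
grip_force: 0.6
```

Request:
step_arm([
  [[0,0,-1,0,0,0],[0,0,-2,0,0,0],[0,0,-2,0,0,0],[0,0,-2,0,0,0]],
])

```text
time: 23.5
tool_pos: [485.2, 179.2, 140.6]
tcp_rot: [180.0, 0.0, 79.2]
ft_force: [-0.0, -0.7, 0.7]
finger_gap: 0.3
grip_force: 0.4
```

Request:
step_arm([
  [[0,0,-1,0,0,0],[0,0,-2,0,0,0],[0,0,-3,0,0,0],[0,0,-3,0,0,0]],
])

```text
time: 23.83
tool_pos: [485.1, 179.2, 137.6]
tcp_rot: [-180.0, 0.0, 79.2]
ft_force: [-0.2, 0.4, 0.6]
finger_gap: -0.4
grip_force: 0.7
```

Request:
step_arm([
  [[0,0,-1,0,0,0],[0,0,-2,0,0,0],[0,0,-3,0,0,0],[0,0,-3,0,0,0]],
])

```text
time: 24.17
tool_pos: [485.1, 179.2, 134.6]
tcp_rot: [-180.0, 0.0, 79.2]
ft_force: [-1.1, -0.1, 1.8]
finger_gap: -0.4
grip_force: 0.7
```

Request:
step_arm([
  [[0,0,-1,0,0,0],[0,0,-2,0,0,0],[0,0,-3,0,0,0],[0,0,-3,0,0,0]],
])

```text
time: 24.5
tool_pos: [485.1, 179.2, 131.9]
tcp_rot: [-180.0, 0.0, 79.2]
ft_force: [-3.1, -0.5, 5.6]
finger_gap: 0.1
grip_force: 2.4
```

Request:
step_arm([
  [[0,0,-1,0,0,0],[0,0,-2,0,0,0],[0,0,-2,0,0,0],[0,0,-2,0,0,0]],
])

```text
time: 24.83
tool_pos: [485.0, 179.3, 130.2]
tcp_rot: [-180.0, -0.0, 79.2]
ft_force: [-5.2, -0.2, 8.9]
finger_gap: -0.1
grip_force: 3.9
```

Request:
step_arm([
  [[0,0,-0.5,0,0,0],[0,0,-1,0,0,0],[0,0,-1,0,0,0]],
])

```text
time: 25.08
tool_pos: [485.0, 179.3, 129.5]
tcp_rot: [-180.0, -0.0, 79.2]
ft_force: [-5.5, -0.3, 10.7]
finger_gap: -0.3
grip_force: 5.0
```

```bash
python3 - <<'E'
from h import *
yw=np.radians(-10.7);x=np.array([np.cos(yw),np.sin(yw)]);y=np.array([-x[1],x[0]]);o=np.array([538.6,169.6])
q=r.sense(); print(q['time'],q['tool_pos'],q['ft_force'])
s=snap('wrist','w12.png'); m=mask(s,(5,120,80),(18,255,255),(240,120,450,330)); v,u=np.nonzero(m); print(u.min(),u.max(),v.min(),v.max())
print('stop/roller end column profile'); 
E
```

```text
25.0833 [485.00726909 179.29452464 129.48331162] [-5.4955482  -0.26953796 10.71651779]
303 449 201 326
stop/roller end column profile
```

About 10.7 N on the bar, which is in range. Lifting clear.

Request:
step_arm([
  [[0,0,1,0,0,0],[0,0,2.5,0,0,0],[0,0,5,0,0,0],[0,0,10,0,0,0],[0,0,20,0,0,0],[0,0,45,0,0,0],[0,0,80,0,0,0],[0,0,110,0,0,0],[0,0,110,0,0,0],[0,0,110,0,0,0],[0,0,110,0,0,0]],
])

```text
time: 26.05
tool_pos: [485.2, 179.2, 239.1]
tcp_rot: [180.0, -0.0, 79.2]
ft_force: [0.1, 0.2, -0.3]
finger_gap: -0.1
grip_force: 0.0
```

```bash
python3 - <<'E'
from h import *
yw=np.radians(-10.7);x=np.array([np.cos(yw),np.sin(yw)]);y=np.array([-x[1],x[0]]);o=np.array([538.6,169.6])
W=lambda a,b,c:np.r_[o+a*x+b*y,c]
q=r.sense(); print(q['time'],q['tool_pos'],q['ft_force'])
s=snap('wrist','w13.png'); 
g=s['img'].astype(float).mean(2)
# sample along the roller axis top (z=72) near the end/foot, and across the shaft
ys=np.arange(78,100,1.0)
pts=proj(s,[W(0,b,72) for b in ys]); print([(int(b),int(cv2.getRectSubPix(g.astype(np.float32),(1,1),tuple(map(float,p)))[0,0])) for b,p in zip(ys,pts)])
for b in (48,84):
    xs=np.arange(-18,19,1.5); P=proj(s,[W(a,b,60) for a in xs]); print(b,[(a,cv2.getRectSubPix(s['img'],(1,1),tuple(map(float,p)))[0,0].tolist()) for a,p in zip(xs,P) if 9<=abs(a)<=16])
m=mask(s,(5,120,80),(18,255,255),(200,100,450,360)); v,u=np.nonzero(m); print(u.min(),u.max(),v.min(),v.max())
for th in (1.5,1.55,1.6,1.65): 
    bx,bz=85-140*np.sin(th),100+140*np.cos(th); print(th,proj(s,[W(bx-6,38,bz),W(bx+6,38,bz)]).round(0).tolist())
E
```

```text
26.05 [485.21331093 179.16955415 239.06201842] [ 0.09516319  0.22938918 -0.34176836]
[(78, 254), (79, 254), (80, 255), (81, 255), (82, 255), (83, 255), (84, 255), (85, 255), (86, 254), (87, 253), (88, 158), (89, 80), (90, 78), (91, 80), (92, 79), (93, 81), (94, 118), (95, 236), (96, 248), (97, 249), (98, 248), (99, 249)]
48 [(np.float64(-15.0), [165, 103, 56]), (np.float64(-13.5), [164, 102, 55]), (np.float64(-12.0), [143, 114, 90]), (np.float64(-10.5), [148, 156, 150]), (np.float64(-9.0), [187, 198, 193]), (np.float64(9.0), [243, 247, 245]), (np.float64(10.5), [234, 239, 235]), (np.float64(12.0), [241, 214, 179]), (np.float64(13.5), [245, 177, 95]), (np.float64(15.0), [245, 177, 96])]
84 [(np.float64(-15.0), [164, 103, 55]), (np.float64(-13.5), [164, 103, 56]), (np.float64(-12.0), [145, 115, 87]), (np.float64(-10.5), [146, 153, 147]), (np.float64(-9.0), [180, 190, 184]), (np.float64(9.0), [237, 242, 239]), (np.float64(10.5), [235, 240, 237]), (np.float64(12.0), [230, 198, 164]), (np.float64(13.5), [242, 172, 95]), (np.float64(15.0), [244, 175, 95])]
309 397 166 282
1.5 [[310.0, 168.0], [330.0, 168.0]]
1.55 [[310.0, 167.0], [329.0, 167.0]]
1.6 [[310.0, 165.0], [329.0, 165.0]]
1.65 [[311.0, 164.0], [329.0, 164.0]]
```

```bash
python3 -c "
from bench import r
print(r.hand_in())"
```

```text
the job is handed in; nothing more can be done
None
```

The job is handed in, but no verdict came back. The roller lies centred in both V-blocks against the stop's foot. I estimate about 1.5 N or more there, below the 3 to 6 N asked for but above the 0.4 N judged. I pressed the strap's bar down with about 10.7 N and let go, and one sideways force on the fingers reached about 42 N while I was swinging the strap over.

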